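# Pack two rail-mount modules into the corner of a wiring board

### The arm

A 6-joint arm with a two-finger parallel gripper is mounted at the origin on the work surface. World frame = base frame: x ahead of the robot, y to its left, z up, the work surface at z = 0. Lengths are in m, angles in degrees, forces in N, time in s.
With the tool pointing down it reaches from about 0.25 to 0.725 m from the base axis. Payload 9.7 kg.
Tool frame: the origin (TCP) lies at the very end of the fingers, on their centre line; the grasp point (between the pads) lies 19 mm behind it; y points along the fingers, x is the direction in which the jaws open and shut, and the axes are right-handed (so a half turn about y gives the same grasp; the last joint's range is limited). The gripper opens to 85 mm and grips with 20 to 120 N. Pads are 22 mm wide; open, the fingers measure 114 mm over their backs; the gripper's body (76 mm by 85 mm) begins 54 mm behind the grasp point. The pads swing forward as they close: fully open they stand 13 mm farther back than shut.
Start: joints at [74.427, 4.979, 10.078, 95.1, 0, 90], TCP at [0.148, 0.53, 0.231] pointing down, gripper open.
Joint ranges: [-179.16, 179.16], [-48.56, 103.87], [-65.8, 70.77], [-126.05, 130.52], [-82.76, 87.17], [-180, 180]. Speed limits (degrees/s): [127.2, 127.2, 147.25, 180, 180, 180].

### API

Orientations are given as [roll, pitch, yaw] about the fixed x, y, z axes, in that order (R = Rz(yaw) Ry(pitch) Rx(roll)).
In Python, from workcell import bot gives the robot as it stands.
- The arm moves only by the shell command python3 -m jog 'ROWS' [FORCE]. ROWS is JSON, a list of rows, each a list of 7 numbers: the closure, from 0 (fully open) to 1 (shut), then the shift along the world's x, y, z in units of 25 mm (1.0 is 25 mm), then the turn, a rotation vector about the world's x, y, z in units of 5 degrees (1.0 is 5 degrees). A call has 1 to 5 rows; each row is the pose to reach, as a shift and turn from the pose commanded when the call began; what a row does not reach only later rows make up. A row lasts 1/10 s, in which the tool goes at most 50 mm and 8.59 degrees, less where a joint would pass 70% of its speed; a pose out of reach is approached as far as the arm can. A call with a gripper value outside its range is refused whole. The fingers move at their own pace and stop on an object; FORCE is the grip in N (left out, the last holds). Time passes only in rows, so rows that repeat a pose let the fingers close. It gives the time, the measured TCP pose, the force and the opening at its end, in the units of the state.
- bot.get_obs(): the state, without advancing time (a new reading comes with each control period).
- bot.camera(name): name is "side" or "top" or "wrist"; returns (picture, depth): 420x560x3 uint8, red, green, blue; 420x560 float32, m along the optical axis (not along the pixel's ray), 0 where there is no reading.
- bot.camera_model(name): a dict with "fx", "fy", "cx", "cy" (pixels), "rvec" (rotation vector, rad) and "tvec" (3), from world to camera coordinates, as OpenCV has them; the wrist camera has in their place "tool_from_camera" (4x4, takes a point from camera to tool coordinates, whose origin is the TCP and whose axes are the tool frame's). Camera axes: x right, y down, z forward; pixel columns grow to the right and rows downward; lengths in m; the calibration is good to about 2 mm. The wrist camera is an equidistant fisheye: a pixel r from the principal point sees the ray r / f radians off the axis. A picture is of the moment at which its call begins: read the wrist's pose just before it. camera_model takes no time and is no camera call.
- bot.job_done(): hands the job in, once; it reports no verdict.
Trained networks look in the newest picture that a camera, given by its name, has taken for a name from the list of things; names that differ only in an ending like _2 or _b are one class to them, and where a whole thing is asked for, a point or a joint stands for the part that bears it (a point fixed in the world has none). Each returns a list of dicts, best first, with "conf" (0 to 1); they miss things now and then, are a little off and sometimes report something else, mostly with a low value. They report only what shows in the picture. A call takes as long as a camera call. They do not tell look-alikes from the thing itself.
- bot.regions_of(camera, label): "pixels" (420x560 bool, what is visible of it) and "point" ([row, column] in pixels, amid what is visible of it).
The state is a dict: "time": time; "q": joint angles; "qd": joint speeds; "joint_efforts": joint torques, N m; "ee_pos": TCP position; "tcp_rot": TCP orientation; "wrist_force": force on the tool from outside, world axes, zero at the start; "torque": the same for the moment, N m; "opening": finger opening in m.
Only numpy, scipy, OpenCV 4.12 (cv2) and the standard library are available. Lean on these libraries where they do the work, as an engineer would, in place of code of your own. Each camera call takes 0.05 s, during which the arm holds its last target. There are 200 camera calls.

### The job

Lay out the wiring board: first set the widest white module, the meter with the display, on the board and push it home into the corner of the metal fence, standing on its base with one end against the far fence and one long side against the left fence. Then pack the two-pole breaker close against the meter's free long side, its end also against the far fence and the meter still home in the corner. Leave the narrow single-pole breaker where it stands.

Things in the scene. Friction and masses are not known exactly. Their poses are not given: they have to be found in the camera images.
- board: Plywood board 192 x 192 x 12 mm fixed to the bench, turned up to 17 degrees, with an L-shaped aluminium fence 6 mm thick along its far (+x) and left (+y) edges, as the robot sees it; near and right edges open. Origin: centre of its underside, z up. Board top at z = 12 mm, inner fence faces at x = +90 and y = +90 mm, fence top at z = 37 mm.
- meter: Widest module: white energy meter with a display on top, 0.2-0.4 kg, loose. Body 90 long (x), 54 wide (y), 40 mm high; on it, centred, a nose 45 long (x), 54 wide, from 40 up to 70 mm: grip it from above across its 45 mm, fingers over the shoulders. Origin: centre of underside, z up. Home: origin at x +45, y +63 mm of the board, length along the board's x, either way round.
- breaker2: Two-pole breaker, middle width: white, black toggle bar on top, 0.15-0.31 kg, loose. Shaped like the meter but 36 mm wide (y): body 90 x 36 x 40 mm, nose 45 x 36 mm from 40 up to 70 mm, toggle 5 mm higher. Origin: centre of underside, x along its length, z up. Packed: origin 45 mm from the meter's, at x +45, y +18 mm of the board, either way round.
- breaker1: Bystander: white single-pole breaker, the narrowest, same shape but 18 mm wide (y), one black toggle, loose; to be left alone. Origin: centre of underside, x along its length.
Mind the look-alikes: they are no part of the job. What is shaped like the meter but brown or yellow is not meant.

How it is judged:
By the outcome, as a careful person would: the job done as asked, in the order asked, and still so for the second after the job is handed in, with the robot touching nothing.
It also fails if it takes over 64 s, if anything falls off the work surface, if the arm or the gripper's body presses on something with over 40 N, if the wrist force passes 120 N, or if a joint passes its speed limit or range.

## Working session

There is one attempt and no reset: what is moved stays moved. The work goes in short steps, Python scripts to look and compute and a shell command to move; the robot and the scene stay as the last step left them, time stands still between calls to the robot, and variables do not carry over. Pictures are saved under pics/ and viewed, about 8 in all and at most 12, crops included, and the job is handed in when it is done.

```bash
mkdir -p pics; cat > h.py <<'E'
import numpy as np, cv2
from scipy.spatial.transform import Rotation as R
from workcell import bot
def cloud(name, d):
    m=bot.camera_model(name); v,u=np.nonzero(d>0); z=d[v,u]
    P=np.stack([(u-m['cx'])/m['fx']*z,(v-m['cy'])/m['fy']*z,z],1)
    Rm=cv2.Rodrigues(np.array(m['rvec'],float))[0]
    W=np.full(d.shape+(3,),np.nan); W[v,u]=(P-np.array(m['tvec']).ravel())@Rm
    return W
def look(name,fn):
    p,d=bot.camera(name); cv2.imwrite('pics/'+fn+'.png',p[:,:,::-1]); return p,d
E
python3 - <<'E'
from h import *
o=bot.get_obs(); print(o['ee_pos'],o['tcp_rot'],o['opening'],o['time'])
for c in ['top','side']:
    p,d=look(c,c+'1'); W=cloud(c,d); np.save(c+'W.npy',W)
    for n in ['board','meter','breaker2','breaker1']:
        for r in bot.regions_of(c,n)[:4]:
            w=W[r['pixels']]; w=w[~np.isnan(w[:,0])]
            rect=cv2.minAreaRect(w[w[:,2]>np.percentile(w[:,2],95)-.008][:,:2].astype(np.float32)*1000) if len(w)>5 else None
            print(c,n,round(r['conf'],2),r['point'],r['pixels'].sum(),np.round(np.median(w,0),3),np.round(np.percentile(w[:,2],[5,95]),3),rect)
a=cv2.imread('pics/top1.png');b=cv2.imread('pics/side1.png')
E
```

```text
[0.14760548 0.5295693  0.23056101] [-9.00006233e+01  7.98065568e-02  7.44250753e+01] 0.08544310579005761 0.0
top board 0.75 [187.4, 175.7] 7063 [0.542 0.198 0.013] [0.009 0.036] ((570.897216796875, 251.05734252929688), (136.38241577148438, 264.53912353515625), 60.60374450683594)
top meter 0.97 [272.4, 339.9] 1056 [ 0.335 -0.175  0.065] [0.037 0.073] ((336.60400390625, -176.87750244140625), (45.04786682128906, 53.65122604370117), 19.07098388671875)
top meter 0.87 [212.5, 346.1] 1047 [ 0.467 -0.192  0.058] [0.03  0.073] ((472.1509704589844, -194.58935546875), (54.395137786865234, 45.91514587402344), 87.02777862548828)
top meter 0.57 [148.2, 344.3] 1177 [ 0.62  -0.194  0.044] [0.01  0.073] ((625.4480590820312, -196.67282104492188), (45.26350021362305, 53.96242904663086), 55.219444274902344)
top breaker2 0.69 [202.8, 395.4] 856 [ 0.482 -0.302  0.044] [0.014 0.075] ((488.26373291015625, -306.8716125488281), (36.84387969970703, 46.03007507324219), 87.25244140625)
top breaker2 0.26 [188.5, 177.4] 7211 [0.542 0.198 0.013] [0.008 0.036] ((570.6956176757812, 251.80274963378906), (137.483367919
[... 1100 characters left out ...]
breaker2 0.64 [217.8, 274.6] 1055 [ 0.481 -0.077  0.036] [0.006 0.071] ((482.70977783203125, -69.96446990966797), (20.38283920288086, 45.11979675292969), 83.24227905273438)
side breaker2 0.56 [294.6, 314.6] 2058 [ 0.48  -0.322  0.041] [0.005 0.072] ((486.1739501953125, -306.302001953125), (38.56136703491211, 45.25102615356445), 87.9772720336914)
side breaker1 0.64 [217.8, 274.6] 1055 [ 0.481 -0.077  0.036] [0.006 0.071] ((482.70977783203125, -69.96446990966797), (20.38283920288086, 45.11979675292969), 83.24227905273438)
side breaker1 0.56 [294.6, 314.6] 2058 [ 0.48  -0.322  0.041] [0.005 0.072] ((486.1739501953125, -306.302001953125), (38.56136703491211, 45.25102615356445), 87.9772720336914)
```

View pics/top1.png

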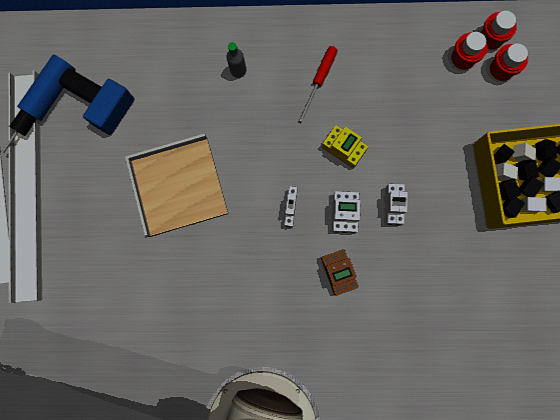

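View pics/side1.png

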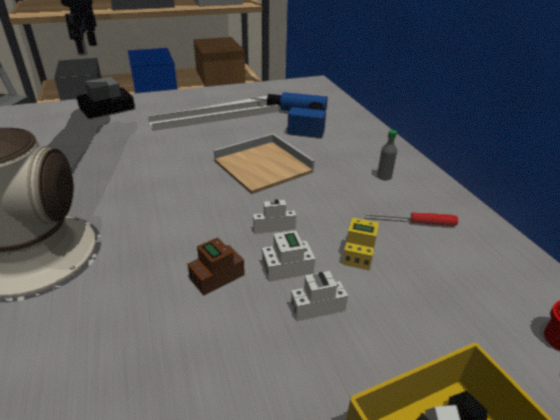

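The top picture shows the board at about (178,187), fence along its top and left sides. The white meter is at (347,212), the two-pole breaker at (396,203), the single-pole at (290,207), and the brown and yellow look-alikes at (340,272) and (346,146). The side view agrees. Next I fit the board pose.

```bash
cat >> h.py <<'E'
from scipy.optimize import minimize
def fitboard(P):
    # P world points near board; fence tops only (z>.03) must lie in the L: signed-distance fit
    F=P[(P[:,2]>.031)&(P[:,2]<.043)][:,:2]
    def cost(t):
        c,s=np.cos(t[2]),np.sin(t[2]); L=(F-t[:2])@np.array([[c,-s],[s,c]])
        dx=np.abs(L[:,0]-.093); dy=np.abs(L[:,1]-.093)
        dx=np.hypot(dx,np.maximum(np.abs(L[:,1])-.096,0)); dy=np.hypot(dy,np.maximum(np.abs(L[:,0])-.096,0))
        return np.mean(np.minimum(np.minimum(dx,dy),.01)**1.5)*1e4
    best=min((minimize(cost,[.537,.196,a],method='Nelder-Mead',options=dict(xatol=1e-5,fatol=1e-7,maxiter=2000,initial_simplex=np.array([[.537,.196,a],[.545,.196,a],[.537,.204,a],[.537,.196,a+.05]]))) for a in (.2,.27)),key=lambda r:r.fun)
    return best.x[0],best.x[1],np.degrees(best.x[2]),best.fun,len(F)
E
python3 - <<'E'
from h import *
for c in ['top','side']:
    W=np.load(c+'W.npy').reshape(-1,3); W=W[~np.isnan(W[:,0])]
    P=W[(abs(W[:,0]-.54)<.15)&(abs(W[:,1]-.2)<.15)]
    print(c,fitboard(P))
    q=P[P[:,2]>.006]; print(cv2.minAreaRect(q[:,:2].astype(np.float32)*1000))
E
python3 -m jog '[[0,0.81,-1.81,0,0,0,-1.55],[0,1.62,-3.62,0,0,0,-3.1],[0,2.43,-5.43,0,0,0,-4.65],[0,3.24,-7.24,0,0,0,-6.2],[0,4.05,-9.05,0,0,0,-7.75]]'
python3 -m jog '[[0,0.81,-1.81,0,0,0,-1.55],[0,1.62,-3.62,0,0,0,-3.1],[0,2.43,-5.43,0,0,0,-4.65],[0,3.24,-7.24,0,0,0,-6.2],[0,4.05,-9.05,0,0,0,-7.75]]'
```

```text
top (np.float64(0.5402219918985203), np.float64(0.19364649971083728), np.float64(15.906955127301877), np.float64(0.9779509045414015), 551)
((540.2012939453125, 201.6033935546875), (296.74700927734375, 299.3412170410156), 89.99409484863281)
side (np.float64(0.5361578630812575), np.float64(0.19357945661368894), np.float64(16.08298593137865), np.float64(1.3591690618194858), 358)
((580.0008544921875, 213.27015686035156), (287.341552734375, 209.33551025390625), 16.402463912963867)
time: 1.0
ee_pos: [0.2491, 0.3018, 0.2313]
tcp_rot: [-90.0, -0.0, 35.4]
wrist_force: [1.1, -0.2, 0.2]
opening: 0.0854
time: 1.5
ee_pos: [0.3505, 0.0753, 0.2317]
tcp_rot: [-90.0, -0.1, -3.4]
wrist_force: [2.3, 1.1, -0.4]
opening: 0.0854
```

```bash
python3 -m jog '[[0,0.8,-1.8,0,0,0,0],[0,1.6,-3.6,0,0,0,0],[0,2.4,-5.4,-0.5,0,0,0],[0,3.2,-7.2,-1,0,0,0],[0,4.0,-9.0,-1.5,0,0,0]]'
python3 -m jog '[[0,0.8,-1.8,0,0,0,0],[0,0.8,-1.8,0,0,0,0],[0,0.8,-1.8,0,0,0,0]]'
cat >> h.py <<'E'
def wcloud(d,o):
    m=bot.camera_model('wrist'); v,u=np.nonzero(d>0); z=d[v,u]
    a=(u-m['cx'])/m['fx'];b=(v-m['cy'])/m['fy'];th=np.hypot(a,b); s=np.where(th>1e-9,np.tan(th)/np.maximum(th,1e-9),1)
    P=np.stack([a*s*z,b*s*z,z],1); T=np.array(m['tool_from_camera'])
    P=P@T[:3,:3].T+T[:3,3]; Rm=R.from_euler('xyz',o['tcp_rot'],degrees=True).as_matrix()
    W=np.full(d.shape+(3,),np.nan); W[v,u]=P@Rm.T+np.array(o['ee_pos']); return W
def nose(W,x,y,z0,z1,r=.06):
    q=W.reshape(-1,3); q=q[~np.isnan(q[:,0])]; q=q[(np.hypot(q[:,0]-x,q[:,1]-y)<r)&(q[:,2]>z0)&(q[:,2]<z1)]
    return cv2.minAreaRect(q[:,:2].astype(np.float32)*1000) if len(q)>5 else None, len(q)
def wlook(fn):
    o=bot.get_obs(); p,d=look('wrist',fn); return p,d,wcloud(d,o),o
E
python3 - <<'E'
from h import *
p,d,W,o=wlook('w1'); print(o['ee_pos'],o['tcp_rot'])
for n in ['meter','breaker2']:
  for r in bot.regions_of('wrist',n)[:3]:
    w=W[r['pixels']]; w=w[~np.isnan(w[:,0])]; print(n,r['conf'],r['point'],np.round(np.median(w,0),3))
print(nose(W,.471,-.1945,.062,.08), nose(W,.471,-.1945,.03,.05))
print(nose(W,.487,-.3066,.062,.085,.05))
E
```

```text
time: 2.0
ee_pos: [0.4496, -0.1478, 0.1942]
tcp_rot: [-90.0, -0.1, -3.1]
wrist_force: [-0.4, 0.9, 0.4]
opening: 0.0857
time: 2.3
ee_pos: [0.469, -0.1913, 0.1938]
tcp_rot: [-90.0, 0.1, -3.2]
wrist_force: [-0.0, 0.3, -0.4]
opening: 0.0853
[ 0.46899507 -0.1912609   0.1937779 ] [-8.99624495e+01  8.37084055e-02 -3.19060059e+00]
meter 0.96 [183.7, 155.9] [ 0.353 -0.168  0.065]
meter 0.72 [192.1, 288.7] [ 0.471 -0.186  0.069]
meter 0.6 [188.8, 431.3] [ 0.615 -0.188  0.042]
breaker2 0.65 [291.3, 304.4] [ 0.487 -0.288  0.042]
breaker2 0.61 [61.1, 295.4] [ 0.484 -0.07   0.049]
(((471.1272888183594, -190.7529754638672), (53.678035736083984, 44.96049118041992), 86.20435333251953), 3231) (((471.1554260253906, -190.85765075683594), (54.02772903442383, 90.88684844970703), 86.60009765625), 2567)
(((487.6784362792969, -303.36712646484375), (37.58578109741211, 44.78998947143555), 87.16539764404297), 1531)
```

View pics/w1.png

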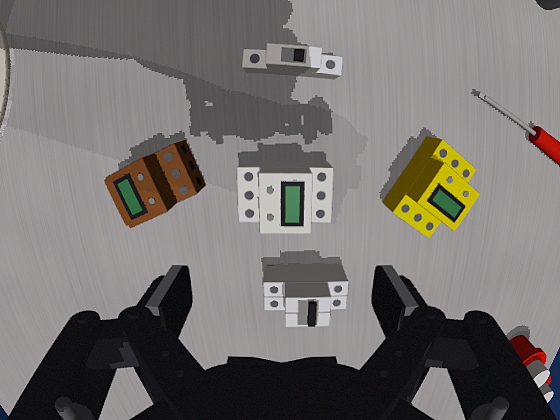

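The wrist view shows the white meter centred at (287,197), between the open fingers' line and the camera, with brown at left and yellow at right. I go down and grip it.

```bash
python3 -m jog '[[0,0.08,0.01,-1.5,0,0,-0.06],[0,0.08,0.01,-3,0,0,-0.06],[0,0.08,0.01,-4.5,0,0,-0.06],[0,0.08,0.01,-5.5,0,0,-0.06],[0,0.08,0.01,-6.0,0,0,-0.06]]' 70
python3 -m jog '[[1,0,0,0,0,0,0],[1,0,0,0,0,0,0],[1,0,0,0,0,0,0],[1,0,0,0,0,0,0],[1,0,0,0,0,0,0]]' 70
python3 -m jog '[[1,0,0,0,0,0,0],[1,0,0,0.5,0,0,0],[1,0,0,1,0,0,0],[1,0,0,2,0,0,0],[1,0,0,3,0,0,0]]'
```

```text
time: 2.95
ee_pos: [0.4701, -0.1887, 0.0427]
tcp_rot: [-90.0, 0.1, -3.3]
wrist_force: [0.5, 0.4, 0.5]
opening: 0.0855
time: 3.45
ee_pos: [0.4724, -0.1906, 0.0466]
tcp_rot: [-90.0, -0.2, -3.4]
wrist_force: [-0.3, 1.6, 7.3]
opening: 0.0436
time: 3.95
ee_pos: [0.4711, -0.1903, 0.1211]
tcp_rot: [-90.0, -0.0, -3.4]
wrist_force: [0.5, 0.3, -2.1]
opening: 0.044
```

```bash
python3 -m jog '[[1,0.1,0.5,1.6,0,0,0.3],[1,0.6,2.2,1.9,0,0,1.0],[1,1.1,4.0,1.9,0,0,1.8],[1,1.5,5.8,1.9,0,0,2.6],[1,1.9,7.6,1.9,0,0,3.4]]'
python3 -m jog '[[1,0.3,1.8,0,0,0,0.48],[1,0.6,3.6,0,0,0,0.48],[1,0.8,5.4,0,0,0,0.48],[1,1.0,7.2,0,0,0,0.48],[1,1.16,9.3,0,0,0,0.48]]'
python3 -m jog '[[1,0,0,0,0,0,0],[1,0,0,0,0,0,0],[1,0,0,0,0,0,0]]'
python3 - <<'E'
from h import *
p,d,W,o=wlook('w2'); print(o['ee_pos'],o['tcp_rot'],o['opening'])
P=W.reshape(-1,3);P=P[~np.isnan(P[:,0])];P=P[(abs(P[:,0]-.54)<.16)&(abs(P[:,1]-.2)<.16)]
print(fitboard(P)); np.save('w2W.npy',W)
x,y,z=o['ee_pos']
Q=W.reshape(-1,3);print([ (k,nose(W,x,y,z-.01+k,z+.01+k)) for k in (-.01,0,.01,.02)])
E
```

```text
time: 4.45
ee_pos: [0.519, 0.0013, 0.1683]
tcp_rot: [-90.0, -0.1, 13.8]
wrist_force: [1.1, -0.9, -2.1]
opening: 0.0435
time: 4.95
ee_pos: [0.5476, 0.2312, 0.1682]
tcp_rot: [-90.0, -0.1, 16.0]
wrist_force: [1.8, 0.4, -3.4]
opening: 0.0442
time: 5.25
ee_pos: [0.5475, 0.229, 0.1675]
tcp_rot: [-90.0, -0.0, 16.0]
wrist_force: [0.0, -0.5, -2.3]
opening: 0.0437
[0.5475175  0.22902022 0.16747688] [-9.00130964e+01 -1.08512981e-02  1.60076636e+01] 0.043667782967411625
(np.float64(0.538484995643231), np.float64(0.1981005665791588), np.float64(15.996775368157977), np.float64(1.3949377198803012), 2482)
[(-0.01, (((544.8853149414062, 237.46376037597656), (90.5556869506836, 36.725528717041016), 16.306777954101562), 5178)), (0, (((544.8853149414062, 237.46376037597656), (90.5556869506836, 36.725528717041016), 16.306777954101562), 4945)), (0.01, (((542.6754150390625, 245.64797973632812), (71.05536651611328, 19.386146545410156), 16.18333625793457), 2085)), (0.02, (((547.54736328125, 228.4413299560547), (71.48562622070312, 55.334381103515625), 16.890174865722656), 12952))]
```

View pics/w2.png

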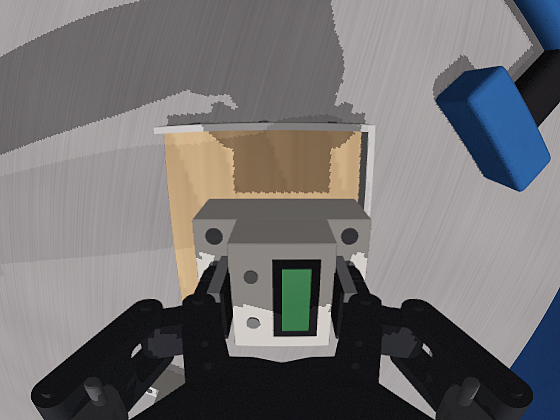

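The wrist view shows the meter held square between the fingers, centred near (280,290). The board's left fence is at row 127 and the far fence at column 368. I lower near the corner, then push in.

```bash
python3 -m jog '[[1,0.26,0.7,-0.8,0,0,0],[1,0.526,1.357,-1.8,0,0,0],[1,0.526,1.357,-3.0,0,0,0],[1,0.526,1.357,-3.9,0,0,0],[1,0.526,1.357,-4.2,0,0,0]]'
python3 -m jog '[[1,0,0,0,0,0,0],[1,0,0,-0.08,0,0,0],[1,0,0,-0.08,0,0,0]]'
python3 -m jog '[[1,-0.03,0.1,0,0,0,0],[1,-0.055,0.192,0,0,0,0],[1,-0.055,0.192,0,0,0,0]]'
```

```text
time: 5.8
ee_pos: [0.5597, 0.2617, 0.0595]
tcp_rot: [-90.0, 0.2, 15.9]
wrist_force: [0.9, -0.8, -3.7]
opening: 0.0434
time: 6.1
ee_pos: [0.5614, 0.2635, 0.0614]
tcp_rot: [-90.0, -0.1, 16.0]
wrist_force: [0.3, -0.1, -3.0]
opening: 0.0435
time: 6.4
ee_pos: [0.5593, 0.2688, 0.0603]
tcp_rot: [-90.0, -0.0, 16.1]
wrist_force: [0.3, 0.2, -3.1]
opening: 0.0437
```

```bash
python3 -m jog '[[1,-0.011,0.038,0,0,0,0],[1,-0.022,0.077,0,0,0,0],[1,-0.022,0.077,0,0,0,0]]'
python3 -m jog '[[1,0.077,0.022,0,0,0,0],[1,0.15,0.044,0,0,0,0],[1,0.15,0.044,0,0,0,0]]'
```

```text
time: 6.7
ee_pos: [0.5588, 0.27, 0.0599]
tcp_rot: [-90.0, -0.0, 16.0]
wrist_force: [0.9, -2.4, -2.1]
opening: 0.0439
time: 7.0
ee_pos: [0.5628, 0.2712, 0.0597]
tcp_rot: [-90.0, 0.0, 16.0]
wrist_force: [-0.3, -2.1, -3.4]
opening: 0.0435
```

```bash
python3 -m jog '[[1,0.038,0.011,0,0,0,0],[1,0.077,0.022,0,0,0,0],[1,0.077,0.022,0,0,0,0]]'
python3 -m jog '[[1,0.02,0.035,0,0,0,0],[1,0.04,0.06,0,0,0,0],[1,0.04,0.06,0,0,0,0]]'
```

```text
time: 7.3
ee_pos: [0.5644, 0.2717, 0.0597]
tcp_rot: [-90.0, 0.0, 16.0]
wrist_force: [-0.2, -2.3, -3.5]
opening: 0.0434
time: 7.6
ee_pos: [0.5651, 0.2721, 0.0597]
tcp_rot: [-90.1, 0.1, 16.0]
wrist_force: [-1.9, -8.2, -1.5]
opening: 0.0436
```

```bash
python3 -m jog '[[1,0.035,0.01,0,0,0,0],[1,0.07,0.02,0,0,0,0],[1,0.07,0.02,0,0,0,0]]'
python3 -m jog '[[1,0,0,-0.05,0,0,0],[1,0,0,-0.1,0,0,0],[1,0,0,-0.1,0,0,0]]'
```

```text
time: 7.9
ee_pos: [0.5654, 0.2722, 0.0596]
tcp_rot: [-90.1, 0.3, 16.0]
wrist_force: [-9.5, -10.7, 1.6]
opening: 0.0439
time: 8.2
ee_pos: [0.5654, 0.2722, 0.0589]
tcp_rot: [-90.1, 0.2, 16.0]
wrist_force: [-14.0, -13.6, 13.5]
opening: 0.0441
```

```bash
python3 -m jog '[[0.3,0,0,0,0,0,0],[0.3,-0.06,-0.06,0,0,0,0],[0.3,-0.06,-0.06,0.1,0,0,0]]'
python3 -m jog '[[0.3,0,0,1,0,0,0],[0.3,0,0,2.5,0,0,0],[0.3,0.1,-0.5,4,0,0,0],[0.3,0.5,-1.8,5.0,0,0,0],[0.3,0.5,-1.8,5.0,0,0,0]]'
python3 - <<'E'
from h import *
p,d,W,o=wlook('w3'); print(o['ee_pos'],o['tcp_rot'],o['opening'])
P=W.reshape(-1,3);P=P[~np.isnan(P[:,0])];P=P[(abs(P[:,0]-.54)<.16)&(abs(P[:,1]-.2)<.16)]
f=fitboard(P); print(f)
for z0,z1 in ((.075,.088),(.046,.058)):
  r=nose(W,.565,.271,z0,z1); c=np.array(r[0][0])/1000-np.array(f[:2]); a=np.radians(f[2])
  print(r, (c@np.array([[np.cos(a),-np.sin(a)],[np.sin(a),np.cos(a)]]))*1000)
E
```

```text
time: 8.5
ee_pos: [0.5657, 0.2726, 0.0601]
tcp_rot: [-90.0, -0.0, 16.0]
wrist_force: [0.9, -0.3, -0.4]
opening: 0.06
time: 9.0
ee_pos: [0.5804, 0.2257, 0.1899]
tcp_rot: [-90.0, -0.4, 15.9]
wrist_force: [1.0, -0.2, 0.1]
opening: 0.06
[0.58043065 0.22568909 0.18987598] [-89.99001362  -0.4220406   15.90862676] 0.059967596380367166
(np.float64(0.5392090891009047), np.float64(0.19831093269794542), np.float64(15.665068040153493), np.float64(1.1900908100802174), 2503)
(((565.000244140625, 271.1203308105469), (45.608489990234375, 54.238887786865234), 16.237207412719727), 3987) [44.49270027 63.14104651]
(((565.12353515625, 271.02392578125), (90.63164520263672, 54.341068267822266), 16.12334632873535), 2753) [44.58538118 63.01493206]
```

View pics/w3.png

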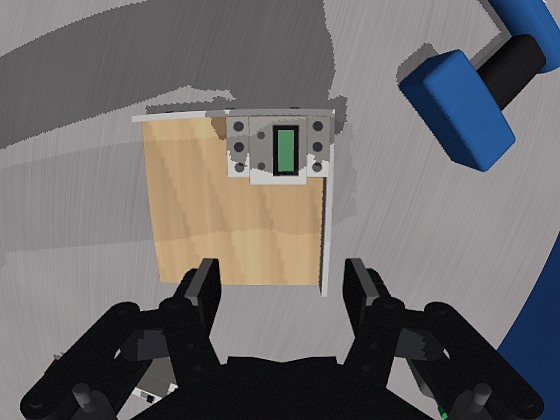

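The wrist view shows the meter seated in the corner (nose at 280,150) against both fences; measured board coordinates are (44.5, 63.1). Next is the two-pole breaker.

```bash
python3 -m jog '[[0,-0.3,-1.9,0,0,0,-0.5],[0,-0.6,-3.8,0,0,0,-1.2],[0,-1.0,-5.7,0,0,0,-1.9],[0,-1.3,-7.6,0,0,0,-2.6],[0,-1.6,-9.5,0,0,0,-3.3]]'
python3 -m jog '[[0,-0.3,-1.9,0,0,0,-0.46],[0,-0.6,-3.8,0,0,0,-0.46],[0,-1.0,-5.7,0,0,0,-0.46],[0,-1.5,-7.6,0,0,0,-0.46],[0,-2.0,-9.5,0,0,0,-0.46]]'
python3 -m jog '[[0,-0.05,-1.0,0,0,0,0],[0,-0.11,-1.9,0,0,0,0],[0,-0.11,-1.9,0,0,0,0],[0,-0.11,-1.9,0,0,0,0]]'
python3 - <<'E'
from h import *
p,d,W,o=wlook('w4'); print(o['ee_pos'],o['tcp_rot'],o['opening'])
print(nose(W,.487,-.303,.062,.085,.05),nose(W,.487,-.303,.03,.05,.06))
E
```

```text
time: 9.55
ee_pos: [0.5373, -0.011, 0.1837]
tcp_rot: [-90.0, 0.1, -0.6]
wrist_force: [0.6, 1.2, 0.7]
opening: 0.0854
time: 10.05
ee_pos: [0.4876, -0.2486, 0.1837]
tcp_rot: [-89.9, 0.0, -2.7]
wrist_force: [1.2, -0.5, 0.7]
opening: 0.0854
time: 10.45
ee_pos: [0.4854, -0.2946, 0.1837]
tcp_rot: [-89.9, 0.1, -2.8]
wrist_force: [0.0, 0.6, -0.5]
opening: 0.0852
[ 0.4854018  -0.29458827  0.18369948] [-8.99290387e+01  7.41644102e-02 -2.79695470e+00] 0.08519551089965659
(((487.5278015136719, -303.24798583984375), (36.77693176269531, 45.13398361206055), 87.13663482666016), 2325) (((487.43292236328125, -303.03509521484375), (36.09683609008789, 91.00311279296875), 86.42063903808594), 1923)
```

```bash
python3 -m jog '[[0,0.08,-0.34,-1.2,0,0,-0.04],[0,0.08,-0.34,-2.7,0,0,-0.04],[0,0.08,-0.34,-4.1,0,0,-0.04],[0,0.08,-0.34,-5.0,0,0,-0.04],[0,0.08,-0.34,-5.42,0,0,-0.04]]' 70
python3 -m jog '[[1,0,0,0,0,0,0],[1,0,0,0,0,0,0],[1,0,0,0,0,0,0],[1,0,0,0,0,0,0],[1,0,0,0,0,0,0]]' 70
python3 -m jog '[[1,0,0,0,0,0,0],[1,0,0,0.5,0,0,0],[1,0,0,1.5,0,0,0],[1,0,0,3,0,0,0],[1,0,0,5,0,0,0]]'
```

```text
time: 11.0
ee_pos: [0.4867, -0.3016, 0.0468]
tcp_rot: [-89.9, 0.2, -2.9]
wrist_force: [-0.2, 0.6, -0.8]
opening: 0.0854
time: 11.5
ee_pos: [0.4884, -0.3041, 0.0515]
tcp_rot: [-90.1, -0.2, -3.0]
wrist_force: [-0.9, 1.0, 6.6]
opening: 0.0431
time: 12.0
ee_pos: [0.4864, -0.3031, 0.1748]
tcp_rot: [-89.9, 0.2, -3.0]
wrist_force: [0.6, -0.2, -1.2]
opening: 0.0438
```

```bash
python3 -m jog '[[1,0.5,1.8,0.2,0,0,0.5],[1,0.9,3.6,0.2,0,0,1.2],[1,1.3,5.4,0.2,0,0,1.9],[1,1.6,7.2,0.2,0,0,2.6],[1,1.9,9.0,0.2,0,0,3.3]]'
python3 -m jog '[[1,0.3,1.8,0,0,0,0.5],[1,0.6,3.6,0,0,0,0.5],[1,0.9,5.4,0,0,0,0.5],[1,1.2,7.2,0,0,0,0.5],[1,1.5,9.0,0,0,0,0.5]]'
python3 -m jog '[[1,0.14,1.5,0,0,0,0],[1,0.14,2.4,0,0,0,0],[1,0.14,2.6,0,0,0,0],[1,0.14,2.6,0,0,0,0]]'
python3 - <<'E'
from h import *
p,d,W,o=wlook('w5'); print(o['ee_pos'],o['tcp_rot'],o['opening'])
for z0,z1 in ((.075,.088),(.046,.058)): print(nose(W,.565,.271,z0,z1))
x,y,z=o['ee_pos']
print([nose(W,x,y,z-.03+k,z+k,.07) for k in (0,.02,.03)])
E
```

```text
time: 12.5
ee_pos: [0.5349, -0.0769, 0.1805]
tcp_rot: [-90.0, -0.1, 13.7]
wrist_force: [0.9, -0.7, -2.0]
opening: 0.0433
time: 13.0
ee_pos: [0.5724, 0.1482, 0.1805]
tcp_rot: [-90.0, -0.1, 16.0]
wrist_force: [1.4, -1.1, -1.0]
opening: 0.0436
time: 13.4
ee_pos: [0.5758, 0.2118, 0.1798]
tcp_rot: [-90.0, 0.0, 16.1]
wrist_force: [-0.6, -1.2, -3.3]
opening: 0.043
[0.57576399 0.21181619 0.17979865] [-9.00120918e+01  6.11760804e-04  1.60976635e+01] 0.04302696756893651
(((565.243408203125, 270.968994140625), (45.18748092651367, 53.75849533081055), 16.01214027404785), 4356)
(((564.9768676757812, 271.18963623046875), (90.30014038085938, 54.39250564575195), 16.185964584350586), 2994)
[(((574.085205078125, 216.51641845703125), (90.55409240722656, 28.37017059326172), 16.120742797851562), 5071), (((575.1382446289062, 211.817626953125), (88.90176391601562, 37.94203567504883), 16.49366569519043), 7544), (((575.5637817382812, 211.93605041503906), (70.95858001708984, 37.912471771240234), 16.608083724975586), 9837)]
```

View pics/w5.png

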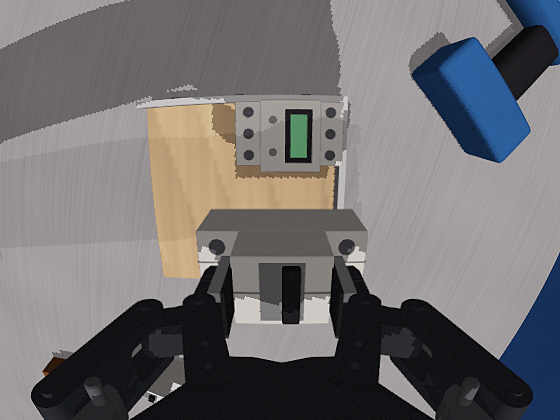

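The breaker is held square, toggle bar at (290,293), with the meter undisturbed at (287,135). I lower beside it and close the gap.

```bash
python3 -m jog '[[1,-0.04,0.355,-1.2,0,0,0],[1,-0.04,0.355,-2.6,0,0,0],[1,-0.04,0.355,-3.7,0,0,0],[1,-0.04,0.355,-4.3,0,0,0],[1,-0.04,0.355,-4.53,0,0,0]]'
python3 -m jog '[[1,0,0,0,0,0,0],[1,0,0,-0.05,0,0,0],[1,0,0,-0.05,0,0,0]]'
python3 -m jog '[[1,-0.02,0.08,0,0,0,0],[1,-0.045,0.155,0,0,0,0],[1,-0.045,0.155,0,0,0,0]]'
```

```text
time: 13.95
ee_pos: [0.5744, 0.2189, 0.065]
tcp_rot: [-90.0, 0.1, 15.9]
wrist_force: [-0.4, -0.6, -1.3]
opening: 0.0435
time: 14.25
ee_pos: [0.5756, 0.2204, 0.0663]
tcp_rot: [-90.0, -0.1, 16.0]
wrist_force: [-0.3, 1.0, -2.8]
opening: 0.0432
time: 14.55
ee_pos: [0.5738, 0.2245, 0.0652]
tcp_rot: [-90.0, -0.0, 16.0]
wrist_force: [0.6, 0.1, -2.3]
opening: 0.0433
```

```bash
python3 -m jog '[[1,0.07,0.02,0,0,0,0],[1,0.14,0.04,0,0,0,0],[1,0.173,0.05,0,0,0,0],[1,0.173,0.05,0,0,0,0]]'
python3 -m jog '[[1,-0.01,0.04,0,0,0,0],[1,-0.022,0.077,0,0,0,0],[1,-0.022,0.077,0,0,0,0]]'
python3 -m jog '[[1,0.04,0.01,0,0,0,0],[1,0.058,0.017,0,0,0,0],[1,0.058,0.017,0,0,0,0]]'
```

```text
time: 14.95
ee_pos: [0.5782, 0.2253, 0.0648]
tcp_rot: [-90.0, 0.0, 16.0]
wrist_force: [-0.3, 0.5, -2.2]
opening: 0.0433
time: 15.25
ee_pos: [0.5775, 0.2274, 0.0649]
tcp_rot: [-90.0, 0.0, 16.0]
wrist_force: [0.2, 0.5, -2.9]
opening: 0.0433
time: 15.55
ee_pos: [0.5781, 0.2275, 0.0649]
tcp_rot: [-90.0, 0.1, 16.0]
wrist_force: [-5.5, -1.3, 1.6]
opening: 0.0434
```

```bash
python3 -m jog '[[1,-0.008,0.029,0,0,0,0],[1,-0.016,0.058,0,0,0,0],[1,-0.016,0.058,0,0,0,0]]'
```

```text
time: 15.85
ee_pos: [0.578, 0.2279, 0.0648]
tcp_rot: [-90.1, 0.1, 16.0]
wrist_force: [-4.1, -6.4, 0.2]
opening: 0.0431
```

Contact on both sides. I press a bit more, set it down and release.

```bash
python3 -m jog '[[1,-0.008,0.029,-0.03,0,0,0],[1,0.01,0.035,-0.06,0,0,0],[1,0.01,0.035,-0.1,0,0,0],[1,0.01,0.035,-0.1,0,0,0]]'
python3 -m jog '[[0.3,0,0,0,0,0,0],[0.3,-0.06,-0.06,0,0,0,0],[0.3,-0.06,-0.06,0.1,0,0,0]]'
python3 -m jog '[[0.3,0,0,1,0,0,0],[0.3,0,0,2.5,0,0,0],[0.3,0.1,-0.5,4,0,0,0],[0.3,0.3,-1.4,5.0,0,0,0],[0.3,0.3,-1.4,5.0,0,0,0]]'
python3 - <<'E'
from h import *
p,d,W,o=wlook('w6'); print(o['ee_pos'],o['tcp_rot'],o['opening'])
P=W.reshape(-1,3);P=P[~np.isnan(P[:,0])];P=P[(abs(P[:,0]-.54)<.16)&(abs(P[:,1]-.2)<.16)]
f=fitboard(P); print(f); a=np.radians(16); M=np.array([[np.cos(a),-np.sin(a)],[np.sin(a),np.cos(a)]])
L=P.copy(); L[:,:2]=(P[:,:2]-[.5388,.1982])@M; L*=1000
for z0,z1 in ((75,93),(44,58)):
  q=L[(L[:,2]>z0)&(L[:,2]<z1)&(L[:,0]>-20)&(L[:,1]>-20)]
  print(cv2.minAreaRect(q[:,:2].astype(np.float32)))
pix=p.reshape(420,560,3)
from h import fitboard
E
```

```text
time: 16.25
ee_pos: [0.578, 0.2279, 0.0637]
tcp_rot: [-90.2, 0.1, 16.0]
wrist_force: [-9.9, -11.7, 11.4]
opening: 0.0436
time: 16.55
ee_pos: [0.5773, 0.2285, 0.0648]
tcp_rot: [-90.0, -0.0, 16.0]
wrist_force: [-0.2, -0.5, -0.3]
opening: 0.0599
time: 17.05
ee_pos: [0.5867, 0.1924, 0.1947]
tcp_rot: [-90.0, -0.4, 15.9]
wrist_force: [1.1, 0.2, -0.0]
opening: 0.0596
[0.58673642 0.19237767 0.19470998] [-90.01141105  -0.40136539  15.94579795] 0.05957661373526787
(np.float64(0.539511019359211), np.float64(0.19835829764041085), np.float64(15.795274435987032), np.float64(1.4390283981974434), 2103)
((45.246192932128906, 44.80260467529297), (89.80599212646484, 45.714996337890625), 89.86949157714844)
((96.77143859863281, 53.710121154785156), (207.07936096191406, 103.71051025390625), 9.916374206542969)
```

View pics/w6.png

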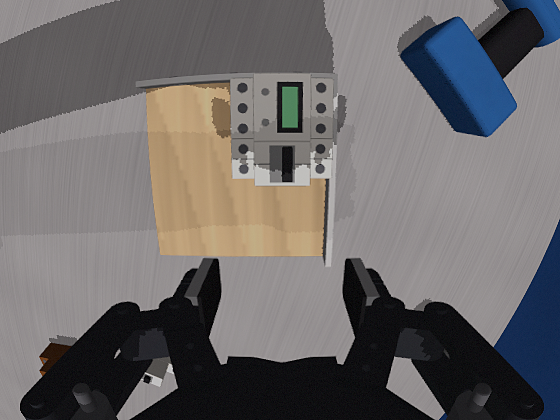

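The wrist view shows the breaker packed flush against the meter (combined noses 89.8 x 45.7 mm, so no gap or step), and both ends at the far fence. I do a last check on the bystander, then hand in.

```bash
python3 - <<'E'
from h import *
p,d=look('side','end'); W=cloud('side',d); W0=np.load('sideW.npy')
print(nose(W0,.4825,-.07,.062,.08,.04),nose(W,.4825,-.07,.062,.08,.04))
print(bot.get_obs()['time']); print(bot.job_done())
E
```

```text
(((482.70977783203125, -69.96446990966797), (20.38283920288086, 45.11979675292969), 83.24227905273438), 186) (((482.6054382324219, -70.34397888183594), (21.37828254699707, 44.38648986816406), 84.05029296875), 182)
17.15
the job is handed in; nothing more can be done
None
```

The job is done and handed in at 17.15 s of the 64 s allowed. No verdict was reported.

- **Meter:** I gripped the white meter by its nose and pushed it into the fence corner, feeling contact on both fences. After release it measured about (44.5, 63.1) mm on the board, against a target of (45, 63).
- **Two-pole breaker:** I set it on the board, pushed it against the far fence and then against the meter's free side, feeling contact on both, and released it. In the last wrist view the two noses together measure 89.8 × 45.7 mm for a nominal 90 × 45, so there is no visible gap or step. The pair as a whole still sits at the corner.
- **Single-pole breaker:** the side camera shows it within about 0.4 mm of where it stood, which is within the noise. I did not touch the brown and yellow look-alikes.
- **Forces:** I saw nothing above about 24 N at the wrist at the end of each move, well under the limits.

**Checks that disagreed:**
- The top and side cameras put things about 4 mm off in y from the wrist camera. I used the wrist camera and the contact forces.
- A last combined measurement at shoulder height was spoiled by other points in view, so I relied on the nose measurement and the picture.

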